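Shut the microcentrifuge and start its second programme

ROBOT

A 7-joint arm with a two-finger parallel gripper is mounted at the origin on the work surface. World frame = base frame: x ahead of the robot, y to its left, z up, the work surface at z = 0. Lengths are in m, angles in rad, forces in N, time in s.
With the tool pointing down it reaches from about 0.35 to 0.9 m from the base axis. Payload 8.1 kg.
Tool frame: the origin (TCP) lies on the centre line of the jaws, within the pads' length; the fingertips stand 11 mm ahead of it and the grasp point (between the pads) lies 8 mm behind it (r.tips_ahead is the distance from the TCP to the fingertips, in m); x points along the fingers, y is the direction in which the jaws open and shut, and the axes are right-handed (so a half turn about x gives the same grasp; the last joint's range is limited). The gripper opens to 85 mm and grips with 20 to 120 N. Pads are 22 mm wide; open, the fingers measure 114 mm over their backs; the gripper's body (76 mm by 85 mm) begins 54 mm behind the grasp point. The pads swing forward as they close: fully open they stand 13 mm farther back than shut.
Start: joints at [1.076, 0.434, 0.025, 1.573, -0.012, 1.134, -0.075], TCP at [0.239, -0.578, 0.242] pointing down, gripper open.
Joint ranges: [-2.62, 2.62], [-0.44, 2.09], [-1.27, 1.32], [0.08, 2.57], [-1.32, 4.46], [0.12, 2], [-2.74, 2.74]. Speed limits (rad/s): [2.22, 2.22, 3.01, 3.01, 3.14, 3.14, 3.14].

INTERFACE

Orientations are given as a unit quaternion [x, y, z, w].
In Python, from bench import telemetry, viewer, finish_job, nets, r gives the robot as it stands.
- The arm moves only by the tool play_rows, never from a script. Its arguments are lists of equal length, an entry for each row: "delta_pos": the shift along the tool's x, y, z in cm, a list of three; "delta_rot": the turn, a rotation vector about the tool's x, y, z in degrees, a list of three; "fingers": the closure in counts, from 0 (fully open) to 255 (shut). In form: {"delta_pos": [[dx, dy, dz], ...], "delta_rot": [[wx, wy, wz], ...], "fingers": [fingers, ...]}. A call has 1 to 20 rows; each row shifts and turns the commanded pose from where the row before left it, along the tool's axes as they then stand; what a row does not reach is not made up. A row lasts 1/10 s, in which the tool goes at most 50 mm and 8.59 degrees, less where a joint would pass 70% of its speed; a pose out of reach is approached as far as the arm can. A call is refused whole if a number of a shift passes 5 or a number of a turn 8.59, either way. A call with a gripper value outside its range is refused whole. The fingers move at their own pace and stop on an object; "grip_force" is the grip in N (left out, the last holds). Time passes only in rows, so rows that do not move let the fingers close. It gives the time, the measured TCP pose, the force and the opening at its end, in the units of the state.
- telemetry.state(): the state, without advancing time (a new reading comes with each control period).
- viewer.camera(name): name is "side" or "top" or "wrist"; returns the picture (400x640x3 uint8, blue, green, red); there is no depth.
- viewer.camera_params(name): a dict with "K" (3x3 intrinsics, pixels), "cam_to_world" (4x4, takes a point from camera to world coordinates). Camera axes: x right, y down, z forward; pixel columns grow to the right and rows downward; lengths in m; the calibration is good to about 2 mm. A picture is of the moment at which its call begins: read the wrist's pose just before it. camera_params takes no time and is no camera call; for the wrist camera it gives the pose at the moment of the call.
- finish_job(): hands the job in, once; it reports no verdict.
Trained networks look in the newest picture that a camera, given by its name, has taken for a name from the list of things; names that differ only in an ending like _2 or _b are one class to them, and where a whole thing is asked for, a point or a joint stands for the part that bears it (a point fixed in the world has none). Each returns a list of dicts, best first, with "p" (0 to 1); they miss things now and then, are a little off and sometimes report something else, mostly with a low value. They report only what shows in the picture. A call takes as long as a camera call.
- nets.search_frame(name, camera): "at" ([column, row] in pixels, amid what is visible of it).
The state is a dict: "clock": time; "joint_pos": joint angles; "qd": joint speeds; "effort": joint torques, N m; "tcp_pos": TCP position; "eef_rot": TCP orientation; "wrist_force": force on the tool from outside, world axes, zero at the start; "ft_torque": the same for the moment, N m; "opening": finger opening in m.
Only numpy, scipy, OpenCV 4.12 (cv2) and the standard library are available. Lean on these libraries where they do the work, as an engineer would, in place of code of your own. Each camera call takes 0.05 s, during which the arm holds its last target. There are 200 camera calls.

TASK

The microcentrifuge is loaded: swing its raised lid down without slamming it and press the front down until the catch snaps, so that lid and body meet flush all round. Then, with the lid shut, start the run on the keypad, one key at a time and each fully down: first the small round standby key at the left end, next the square key with two dots (programme two), and last the long start key at the right end. Leave the keys with one and three dots alone, and do not push the ware around the machine about.

Things in the scene. Friction and masses are not known exactly. Their poses are not given: they have to be found in the camera images.
- centrifuge: Bench microcentrifuge, white, 262 mm deep, 210 wide, 156 high when shut; stands fast. Origin on the bench under its middle: it reaches x -135 (front) to +127 mm (back); +y is the left of someone standing before it. The lower half shell has a flat edge 118 mm up. In front of it the grey console (x -133 to -66 mm, sloping down to the front by 0.2 rad) carries the key row at x -114 mm.
- lid (a joint): Angle of the lid (upper half shell): 0 shut, edge on edge; grows as its front swings up and back, stop at 1.45 rad. 0.45 kg, counterbalanced: it stays where left (1 to 2 N at its front moves it). At 0.08 rad it meets a spring catch and stops; some 12 N down on the lid's top near the front takes it past, whereupon it snaps down to 0. The catch then holds it by some 7 N at the front edge.
- lid_hinge (a point): Middle of the hinge line, which runs along the machine's y at its back: 105 mm behind the machine's origin, 118 mm above the bench. Axes as the machine's.
- lid_front (a point): On the moving lid: middle of its lower front edge, 160.5 mm from the hinge line. Axes turn with the lid: -x from hinge to front edge, z out of its top; as the machine's when shut. Lid 210 mm wide; its top is flat, 38 mm above the edge plane, to 132 mm from the hinge, then slopes to 21 mm at the front. A finger lip (80 mm wide, 4 to 12 mm above the edge plane) ends 171 mm from the hinge.
- lid_press (a point): On the moving lid: on top of it in the middle, 128 mm from the hinge line and 38 mm above the edge plane, a good place to press. Axes as lid_front.
- rim_front (a point): On the fixed lower half: middle of its front edge, where lid_front comes to lie when the lid is shut.
- key_standby_top (a point): Middle of the top of the standby key: round, 20 mm across, leftmost (largest y), marked with a broken ring. All keys are white, stand 11 mm above the console and go 5 mm down along their own -z (square to the console: z leans 0.2 rad to the front); moving from 1.5 N, fully down at 5 N, they spring back.
- key_standby (a joint): Travel of the standby key: 0 up, 0.005 m fully down; it counts as pressed beyond 0.0035.
- key_p1_top (a point): Middle of the top of the square key with one dot, 20 x 20 mm, 36 mm to the right of the standby key. Not to be pressed.
- key_p1 (a joint): Travel of the one-dot key, 0 to 0.005 m.
- key_p2_top (a point): Middle of the top of the square key with two dots, 20 x 20 mm, 36 mm to the right of the one-dot key.
- key_p2 (a joint): Travel of the two-dot key, 0 to 0.005 m; pressed beyond 0.0035.
- key_p3_top (a point): Middle of the top of the square key with three dots, 20 x 20 mm, 36 mm to the right of the two-dot key. Not to be pressed.
- key_p3 (a joint): Travel of the three-dot key, 0 to 0.005 m.
- key_start_top (a point): Middle of the top of the start key: oblong, 34 mm along the row by 20 mm, the rightmost (smallest y), 46 mm to the right of the three-dot key, marked with a triangle.
- key_start (a joint): Travel of the start key, 0 to 0.005 m; pressed beyond 0.0035.
- tip_box: Bystander: pipette tip box, grey with a clear top, 86 x 124 x 72 mm, loose, beside the machine. Origin under its middle.
- tube_rack: Bystander: white rack of capped tubes, 75 x 125 x 88 mm, loose, beside the machine. Origin under its middle.
- dish_stack: Bystander: stack of three clear culture dishes, 94 mm across, 47 mm high, loose. Origin under its middle.
- timer: Bystander: white bench timer, 60 x 75 x 18 mm, lying loose. Origin under its middle.
- medium_bottle: Bystander: amber bottle with a blue cap, 72 mm across, 160 mm high, loose, to the side of the machine. Origin under its middle.
- culture_flask: Bystander: clear culture flask lying flat, 150 x 86 x 36 mm, loose, to the side of the machine. Origin under its middle.

How it is judged:
By the outcome, as a careful person would: the job done as asked, in the order asked, and still so for the second after the job is handed in, with the robot touching nothing.
It also fails if it takes over 51 s, if anything falls off the work surface, if the arm or the gripper's body presses on something with over 40 N, if the wrist force passes 120 N, or if a joint passes its speed limit or range.

## Working session

There is one attempt and no reset: what is moved stays moved. The work goes in short steps, Python scripts to look and compute and a tool call to move; the robot and the scene stay as the last step left them, time stands still between calls to the robot, and variables do not carry over. Pictures are saved under pics/ and viewed, about 8 in all and at most 12, crops included, and the job is handed in when it is done.

Besides the shell and the picture viewer there is one more tool, called after ">>>" as a command line: name --argument value ..., lists and objects as JSON in quotes. play_rows: Moves the arm, as the interface text tells. Its arguments: {"type":"object","properties":{"delta_pos":{"type":"array"},"delta_rot":{"type":"array"},"fingers":{"type":"array"},"grip_force":{"type":"number"}},"required":["delta_pos","delta_rot","fingers"]}

```bash
mkdir -p pics
python3 - <<'E'
from bench import telemetry, viewer, nets, r
import cv2,numpy as np
s=telemetry.state(); print(s['clock'],s['tcp_pos'],s['eef_rot'],s['opening'],r.tips_ahead)
for c in ['side','top']:
    im=viewer.camera(c); cv2.imwrite(f'pics/{c}0.png',im)
    p=viewer.camera_params(c); print(c,p['K'].tolist() if hasattr(p['K'],'tolist') else p['K'],np.round(p['cam_to_world'],4).tolist())
    for n in ['centrifuge','lid','lid_hinge','lid_front','lid_press','rim_front','key_standby_top','key_p1_top','key_p2_top','key_p3_top','key_start_top']:
        print(n,[(np.round(d['at'],1).tolist(),round(d['p'],2)) for d in nets.search_frame(n,c)[:2]])
E
```

```text
0.0 [ 0.2384325  -0.57720289  0.24151525] [-0.69343207 -0.13815663  0.69373982 -0.13707579] 0.08529759943306388 0.011
side [[404.21066709267717, 0.0, 315.42205179162806], [0.0, 404.21066709267717, 195.7797985640863], [0.0, 0.0, 1.0]] [[-0.8343, -0.3886, 0.3911, 0.0824], [-0.5512, 0.5742, -0.6053, 0.7597], [0.0106, -0.7206, -0.6932, 0.9331], [0.0, 0.0, 0.0, 1.0]]
centrifuge [([301.5, 202.8], 0.69)]
lid []
lid_hinge [([264.3, 261.3], 0.74), ([304.0, 202.9], 0.66)]
lid_front [([279.2, 166.0], 0.69), ([367.3, 201.5], 0.39)]
lid_press [([278.8, 165.4], 0.79)]
rim_front [([303.2, 204.3], 0.74), ([348.4, 196.0], 0.61)]
key_standby_top []
key_p1_top [([303.4, 204.1], 0.54), ([330.8, 224.3], 0.38)]
key_p2_top []
key_p3_top [([348.0, 207.6], 0.55)]
key_start_top [([353.0, 194.3], 0.62)]
top [[377.0561030358103, 0.0, 314.87891338168777], [0.0, 377.0561030358103, 206.24407476193647], [0.0, 0.0, 1.0]] [[-0.1615, -0.9652, 0.2059, 0.3735], [-0.9869, 0.1572, -0.0372, 0.0468], [0.0036, -0.2092, -0.9779, 1.0129], [0.0, 0.0, 0.0, 1.0]]
centrifuge [([297.6, 208.5], 0.84)]
lid [([281.2, 173.6], 0.93)]
lid_hinge [([294.7, 206.8], 0.86), ([289.5, 255.3], 0.44)]
lid_front [([282.6, 169.7], 0.76)]
lid_press [([285.7, 169.4], 0.88)]
rim_front [([294.2, 210.0], 0.73)]
key_standby_top [([271.8, 261.7], 0.37)]
key_p1_top []
key_p2_top [([298.7, 258.5], 0.38)]
key_p3_top [([318.4, 250.0], 0.51), ([365.9, 189.3], 0.38)]
key_start_top [([337.8, 246.5], 0.59)]
```

Run:
```python
import cv2,numpy as np
a=cv2.imread('pics/side0.png')[60:360,180:480];b=cv2.imread('pics/top0.png')[80:380,160:460]
cv2.imwrite('pics/t1.png',cv2.resize(b,(800,800),interpolation=cv2.INTER_CUBIC)[:600])
cv2.imwrite('pics/s1.png',cv2.resize(cv2.imread('pics/side0.png')[90:315,180:480],(800,600),interpolation=cv2.INTER_CUBIC))
```

```text
(no output)
```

View pics/t1.png

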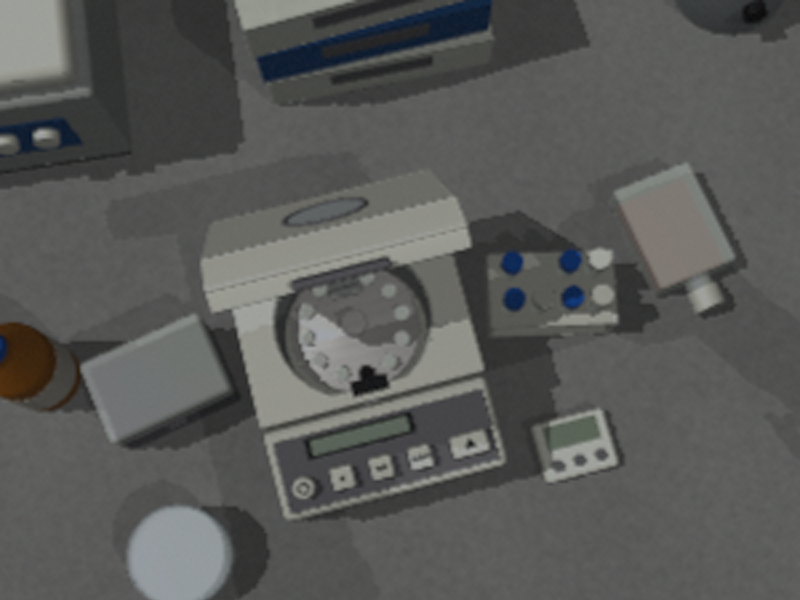

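View pics/s1.png

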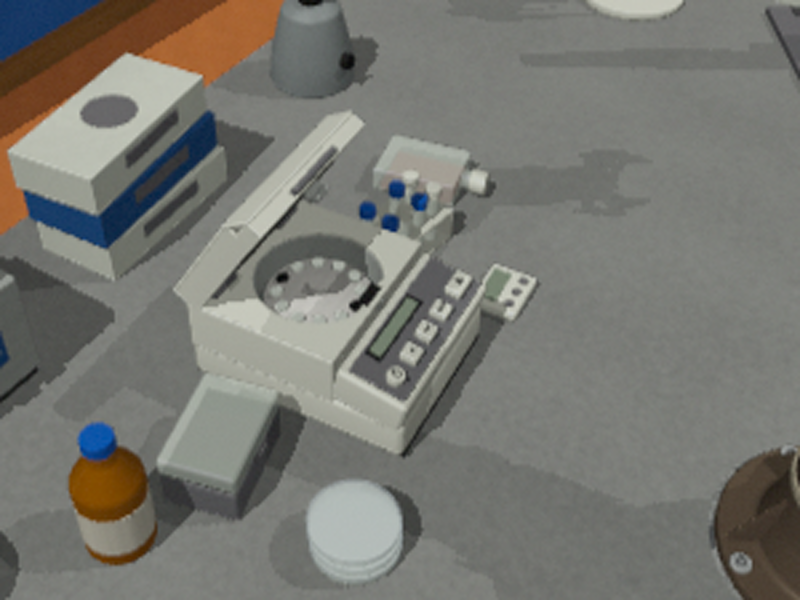

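The top crop shows the key row from standby at (303,488) to start at (469,444), and the side crop shows it from (396,375) to (459,282). The lid is raised at the back. Next I fit the machine pose and lid angle.

```bash
cat > geo.py <<'E'
import numpy as np, cv2
from bench import viewer
def proj(P,c):
    p=viewer.camera_params(c);M=np.linalg.inv(np.array(p['cam_to_world']));q=(M[:3,:3]@np.atleast_2d(P).T).T+M[:3,3]
    q=q@np.array(p['K']).T;return q[:,:2]/q[:,2:]
def m2w(P,x,y,a):
    P=np.atleast_2d(np.array(P,float));c,s=np.cos(a),np.sin(a)
    return np.c_[x+c*P[:,0]-s*P[:,1],y+s*P[:,0]+c*P[:,1],P[:,2]]
def lidpt(d,yy,h,th): # d from hinge to the front, h above edge plane
    return [0.105-d*np.cos(th)+h*np.sin(th),yy,0.118+d*np.sin(th)+h*np.cos(th)]
KY=np.array([.077,.041,.005,-.031,-.077])
E
python3 - <<'E'
from geo import *
from scipy.optimize import least_squares
t=np.array([[303,488],[343,478],[381,467],[421,457],[469,444]])/2.6667+[160,80]
s=np.array([[396,375],[411,352],[427,330],[441,309],[459,282]])/2.6667+[180,90]
def f(v):
    P=m2w(np.c_[np.full(5,-.114),KY-KY.mean()+v[4],np.full(5,v[3])],*v[:3])
    return np.r_[(proj(P,'top')-t).ravel(),(proj(P,'side')-s).ravel()]
def g(v): return np.r_[f(v),(v[4])/0.0005]
o=least_squares(f,[.5,0,0,.08,0]); print(o.x,np.abs(o.fun).max())
# add rim corners known z .118 (front edge x=.105-.1605) for y-centring
tr=np.array([[485,378],[262,428]])/2.6667+[160,80]
print('rim',(proj(m2w([[-.0555,-.105,.118],[-.0555,.105,.118]],*o.x[:3]),'top')-[160,80])*2.6667)
for th in [.8,.9,1.,1.1,1.2,1.3,1.4]:
    L=m2w([lidpt(.1605,.105,0,th),lidpt(.1605,-.105,0,th),lidpt(.171,0,.008,th)],*o.x[:3])
    print(th,((proj(L,'top')-[160,80])*2.6667).round().tolist(),((proj(L,'side')-[180,90])*2.6667).round().tolist(),L[2].round(3))
E
```

```text
[  1.73080619 -12.21555902   0.09465811   0.10644602  12.33929541] 0.37265308781343265
rim [[ 7924.07909457 -1556.92150688]
 [ 7851.87285314 -1538.20358078]]
0.8 [[8357.0, -1715.0], [8430.0, -1733.0], [8464.0, -1743.0]] [[1054.0, -627.0], [1055.0, -629.0], [1055.0, -630.0]] [  1.722 -12.216   0.246]
0.9 [[8397.0, -1735.0], [8470.0, -1753.0], [8504.0, -1764.0]] [[1053.0, -629.0], [1054.0, -631.0], [1054.0, -632.0]] [  1.736 -12.215   0.257]
1.0 [[8430.0, -1754.0], [8503.0, -1772.0], [8536.0, -1784.0]] [[1051.0, -630.0], [1053.0, -632.0], [1053.0, -633.0]] [  1.75  -12.214   0.266]
1.1 [[8455.0, -1771.0], [8528.0, -1789.0], [8559.0, -1801.0]] [[1050.0, -632.0], [1051.0, -633.0], [1051.0, -635.0]] [  1.765 -12.212   0.274]
1.2 [[8471.0, -1786.0], [8545.0, -1805.0], [8572.0, -1817.0]] [[1048.0, -633.0], [1050.0, -635.0], [1049.0, -636.0]] [  1.781 -12.211   0.28 ]
1.3 [[8479.0, -1800.0], [8552.0, -1818.0], [8576.0, -1830.0]] [[1047.0, -634.0], [1048.0, -635.0], [1047.0, -637.0]] [  1.797 -12.209   0.285]
1.4 [[8478.0, -1811.0], [8551.0, -1829.0], [8570.0, -1841.0]] [[1045.0, -634.0], [1046.0, -636.0], [1045.0, -637.0]] [  1.814 -12.208   0.288]
```

Run:
```python
from geo import *
from scipy.optimize import least_squares
t=np.array([[303,488],[343,478],[381,467],[421,457],[469,444]])/2.6667+[160,80]
s=np.array([[396,375],[411,352],[427,330],[441,309],[459,282]])/2.6667+[180,90]
tr=np.array([[483,377],[260,426]])/2.6667+[160,80]
def f(v):
    P=m2w(np.c_[np.full(5,-.114),KY-KY.mean()+v[4],np.full(5,v[3])],*v[:3])
    R=m2w([[-.0555,-.105,.118],[-.0555,.105,.118]],*v[:3])
    return np.r_[(proj(P,'top')-t).ravel(),(proj(P,'side')-s).ravel(),(proj(R,'top')-tr).ravel()]
o=least_squares(f,[.5,0,0,.08,0]); print(o.x,o.fun.round(1))
v=o.x
print('body bottom', ((proj(m2w([[-.135,.105,0],[-.135,-.105,0]],*v[:3]),'side')-[180,90])*2.6667).round().tolist())
for th in [.8,.9,1.,1.1,1.2,1.3,1.4]:
    L=m2w([lidpt(.1605,.105,0,th),lidpt(.1605,-.105,0,th),lidpt(.1605,.105,.021,th),lidpt(.1605,-.105,.021,th),lidpt(.171,0,.008,th)],*v[:3])
    print(th,((proj(L,'top')-[160,80])*2.6667).round().tolist(),((proj(L,'side')-[180,90])*2.6667).round().tolist(),L[-1].round(3))
np.save('pose.npy',v)
```

```text
[0.56490287 0.06275508 0.0770114  0.106474   0.00375996] [-0.1 -0.6 -0.3 -0.5  0.1  0.1 -0.3  0.2  0.3  0.6 -0.2 -0.2  0.2 -0.1
 -0.  -0.   0.3 -0.   0.4  0.4  0.9 -1.2 -0.9  0.9]
body bottom [[398.0, 465.0], [480.0, 339.0]]
0.8 [[223.0, 351.0], [481.0, 291.0], [216.0, 329.0], [477.0, 268.0], [352.0, 319.0]] [[287.0, 264.0], [390.0, 148.0], [273.0, 247.0], [378.0, 133.0], [343.0, 193.0]] [0.557 0.062 0.246]
0.9 [[218.0, 334.0], [478.0, 273.0], [211.0, 310.0], [474.0, 249.0], [348.0, 299.0]] [[276.0, 251.0], [380.0, 137.0], [260.0, 235.0], [367.0, 122.0], [331.0, 180.0]] [0.57  0.063 0.257]
1.0 [[212.0, 316.0], [474.0, 254.0], [205.0, 290.0], [470.0, 229.0], [343.0, 279.0]] [[264.0, 239.0], [370.0, 126.0], [247.0, 224.0], [356.0, 113.0], [319.0, 169.0]] [0.584 0.064 0.266]
1.1 [[207.0, 296.0], [471.0, 235.0], [200.0, 270.0], [465.0, 208.0], [338.0, 257.0]] [[251.0, 228.0], [359.0, 116.0], [233.0, 214.0], [343.0, 104.0], [306.0, 158.0]] [0.599 0.065 0.274]
1.2 [[201.0, 276.0], [466.0, 215.0], [194.0, 249.0], [461.0, 188.0], [333.0, 236.0]] [[237.0, 218.0], [347.0, 107.0], [220.0, 205.0], [331.0, 96.0], [292.0, 148.0]] [0.615 0.067 0.28 ]
1.3 [[196.0, 256.0], [462.0, 194.0], [190.0, 229.0], [456.0, 168.0], [327.0, 214.0]] [[224.0, 209.0], [334.0, 99.0], [205.0, 197.0], [318.0, 89.0], [278.0, 139.0]] [0.632 0.068 0.285]
1.4 [[191.0, 235.0], [457.0, 174.0], [185.0, 209.0], [451.0, 148.0], [322.0, 192.0]] [[210.0, 200.0], [322.0, 92.0], [191.0, 191.0], [305.0, 84.0], [263.0, 132.0]] [0.648 0.069 0.288]
```

```bash
cat >> geo.py <<'E'
from bench import telemetry
from scipy.spatial.transform import Rotation as R
def st():
    s=telemetry.state(); return np.array(s['tcp_pos']),R.from_quat(s['eef_rot']),s
def dl(tip,Rt=None,tilt=0): # cm in tool axes from now to the tip target
    p,Rn,s=st(); Rn=Rt or Rn
    return (Rn.inv().apply(np.array(tip)-Rn.apply([.011,0,0])-p)*100).round(2)
E
python3 - <<'E'
from geo import *
v=np.load('pose.npy')[:3]
p,Rn,s=st(); print(Rn.as_matrix().round(3))
# desired: tool x down, tool y along machine +-y
from itertools import product
for sg in (1,-1):
    x=np.array([0,0,-1.]);c,sn=np.cos(v[2]),np.sin(v[2]); y=sg*np.array([-sn,c,0]); z=np.cross(x,y)
    Rt=R.from_matrix(np.c_[x,y,z]); print(sg,(Rn.inv()*Rt).as_rotvec(degrees=True).round(1))
for th in [1.05,.8,.6,.4,.2,.08]: print(th,m2w(lidpt(.132,0,.038,th),*v).round(3), m2w(lidpt(.126,0,.038,th),*v).round(3))
w=viewer.camera_params('wrist')['cam_to_world'];w=np.array(w)
print('cam in tool',Rn.inv().apply(w[:3,3]-p).round(3),Rn.inv().apply(w[:3,2]).round(2))
tgt=[.637,.068,.40]; print(dl(tgt)); print('up',dl(p+[0,0,.15-.011]))
E
```

```text
[[ 0.     0.382 -0.924]
 [-0.    -0.924 -0.382]
 [-1.     0.    -0.   ]]
1 [-162.    0.   -0.]
-1 [18. -0. -0.]
1.05 [[0.637 0.068 0.251]] [[0.64  0.069 0.246]]
0.8 [[0.605 0.066 0.239]] [[0.609 0.066 0.235]]
0.6 [[0.582 0.064 0.224]] [[0.587 0.064 0.221]]
0.4 [[0.563 0.063 0.204]] [[0.569 0.063 0.202]]
0.2 [[0.548 0.061 0.181]] [[0.554 0.062 0.18 ]]
0.08 [[0.541 0.061 0.166]] [[0.547 0.061 0.166]]
cam in tool [-0.131 -0.    -0.085] [ 0.94 -0.    0.33]
[-16.87 -44.47 -61.47]
up [-15.   0.  -0.]
```

>>> play_rows --delta_pos '[[-3, 0, 0], [-4, 0, 0], [-4, 0, 0], [-4, 0, 0]]' --delta_rot '[[4.5, 0, 0], [4.5, 0, 0], [4.5, 0, 0], [4.5, 0, 0]]' --fingers '[255, 255, 255, 255]' --grip_force 40

```text
clock: 1.6
tcp_pos: [0.2385, -0.5774, 0.394]
eef_rot: [0.707, 0.026, -0.707, 0.026]
wrist_force: [-0.2, 0.4, 1.1]
opening: 0.0284
```

>>> play_rows --delta_pos '[[0, -3, -2.2], [0, -3.4, -2.5], [0, -3.4, -2.5], [0, -3.4, -2.5], [0, -3.4, -2.5], [0, -3.4, -2.5], [0, -3.4, -2.5], [0, -3.4, -2.5], [0, -3.4, -2.5], [0, -3.4, -2.5], [0, -3.4, -2.5], [0, -3.4, -2.5], [0, -3.4, -2.5], [0, -3.4, -2.5], [0, -3.4, -2.5], [0, -3.4, -2.5], [0, -3.4, -2.5], [0, -3.2, -2], [0, 0, 0]]' --delta_rot '[[0, 0, 0], [0, 0, 0], [0, 0, 0], [0, 0, 0], [0, 0, 0], [0, 0, 0], [0, 0, 0], [0, 0, 0], [0, 0, 0], [0, 0, 0], [0, 0, 0], [0, 0, 0], [0, 0, 0], [0, 0, 0], [0, 0, 0], [0, 0, 0], [0, 0, 0], [0, 0, 0], [0, 0, 0]]' --fingers '[255, 255, 255, 255, 255, 255, 255, 255, 255, 255, 255, 255, 255, 255, 255, 255, 255, 255, 255]'

```text
clock: 3.5
tcp_pos: [0.633, 0.0673, 0.3911]
eef_rot: [-0.706, -0.031, 0.707, -0.029]
wrist_force: [-0.8, 0.7, 0.1]
opening: -0.0
```

Run:
```python
from geo import *
p,Rn,s=st(); print(s['clock'],p,s['opening'],Rn.as_matrix().round(3).tolist(),s['wrist_force'])
im=viewer.camera('wrist'); cv2.imwrite('pics/w1.png',im)
v=np.load('pose.npy')[:3]
for th in (1.0,1.05,1.1): print(th,proj(m2w([lidpt(.132,-.1,.038,th),lidpt(.132,.1,.038,th),lidpt(.171,.04,.012,th),lidpt(.171,-.04,.012,th)],*v),'wrist').round().tolist())
print(dl([.637,.068,.257]))
```

```text
3.5 [0.63304689 0.06727616 0.39105636] -2.5559627660414674e-05 [[-0.001, 0.085, -0.996], [0.003, -0.996, -0.085], [-1.0, -0.004, 0.001]] [-0.80261476  0.66804254  0.0955446 ]
1.0 [[443.0, 190.0], [193.0, 188.0], [267.0, 248.0], [368.0, 249.0]]
1.05 [[445.0, 183.0], [191.0, 181.0], [266.0, 241.0], [369.0, 242.0]]
1.1 [[447.0, 175.0], [189.0, 173.0], [264.0, 234.0], [370.0, 235.0]]
[12.33 -0.35 -0.49]
```

View pics/w1.png

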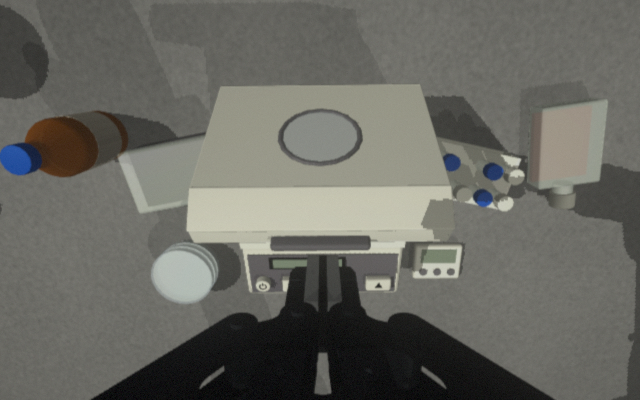

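The wrist view shows the lid corner line at row 187 and the lip at row 243, which fits a lid angle of about 1.05 and the fitted pose. Next I go down to just above the top corner.

>>> play_rows --delta_pos '[[3, -0.3, -0.5], [4, 0, 0], [3, 0, 0], [1.5, 0, 0], [0.5, 0, 0], [0.3, 0, 0], [0, 0, 0]]' --delta_rot '[[0, 0, 0], [0, 0, 0], [0, 0, 0], [0, 0, 0], [0, 0, 0], [0, 0, 0], [0, 0, 0]]' --fingers '[255, 255, 255, 255, 255, 255, 255]'

```text
clock: 4.25
tcp_pos: [0.6374, 0.0636, 0.2702]
eef_rot: [0.707, 0.027, -0.706, 0.027]
wrist_force: [-0.2, 0.6, 0.3]
opening: 0.0002
```

Run:
```python
from geo import *
p,Rn,s=st(); print(s['clock'],p,s['wrist_force'])
v=np.load('pose.npy')[:3]
prev=None
for th in np.r_[1.05:0.05:-0.05]:
    d=.132-.006*min(1,max(0,(1.05-th)/.97)); q=dl(m2w(lidpt(d,0,.038,th),*v)[0]); print(round(th,2),q,None if prev is None else (q-prev).round(2)); prev=q
```

```text
4.25 [0.6374486  0.06363791 0.27017617] [-0.24758184  0.59750427  0.28036922]
1.05 [ 0.78 -0.47  0.01] None
1.0 [ 0.98 -0.47  0.66] [0.2  0.   0.65]
0.95 [ 1.22 -0.47  1.29] [0.24 0.   0.63]
0.9 [ 1.49 -0.47  1.91] [0.27 0.   0.62]
0.85 [ 1.78 -0.47  2.52] [0.29 0.   0.61]
0.8 [ 2.11 -0.47  3.11] [0.33 0.   0.59]
0.75 [ 2.46 -0.47  3.68] [0.35 0.   0.57]
0.7 [ 2.84 -0.47  4.23] [0.38 0.   0.55]
0.65 [ 3.25 -0.47  4.76] [0.41 0.   0.53]
0.6 [ 3.68 -0.47  5.27] [0.43 0.   0.51]
0.55 [ 4.13 -0.47  5.75] [0.45 0.   0.48]
0.5 [ 4.61 -0.47  6.21] [0.48 0.   0.46]
0.45 [ 5.11 -0.47  6.65] [0.5  0.   0.44]
0.4 [ 5.62 -0.47  7.06] [0.51 0.   0.41]
0.35 [ 6.16 -0.47  7.44] [0.54 0.   0.38]
0.3 [ 6.71 -0.47  7.79] [0.55 0.   0.35]
0.25 [ 7.28 -0.47  8.12] [0.57 0.   0.33]
0.2 [ 7.86 -0.47  8.42] [0.58 0.   0.3 ]
0.15 [ 8.46 -0.47  8.69] [0.6  0.   0.27]
0.1 [ 9.07 -0.47  8.92] [0.61 0.   0.23]
```

>>> play_rows --delta_pos '[[0.4, -0.2, 0], [0.4, -0.2, 0], [0.2, 0, 0.35], [0.2, 0, 0.65], [0.24, 0, 0.63], [0.27, 0, 0.62], [0.29, 0, 0.61], [0.33, 0, 0.59], [0, 0, 0]]' --delta_rot '[[0, 0, 0], [0, 0, 0], [0, 0, 0], [0, 0, 0], [0, 0, 0], [0, 0, 0], [0, 0, 0], [0, 0, 0], [0, 0, 0]]' --fingers '[255, 255, 255, 255, 255, 255, 255, 255, 255]'

```text
clock: 5.15
tcp_pos: [0.6011, 0.0655, 0.2453]
eef_rot: [-0.706, -0.027, 0.707, -0.028]
wrist_force: [0.3, -0.4, 0.2]
opening: 0.0002
```

Run:
```python
from geo import *
p,Rn,s=st(); print(s['clock'],p,s['wrist_force'])
im=viewer.camera('side'); cv2.imwrite('pics/s2.png',cv2.resize(im[90:315,180:480],(800,600),interpolation=cv2.INTER_CUBIC))
```

```text
5.15 [0.60113599 0.06549242 0.24525355] [ 0.30718372 -0.35147388  0.24988083]
```

View pics/s2.png

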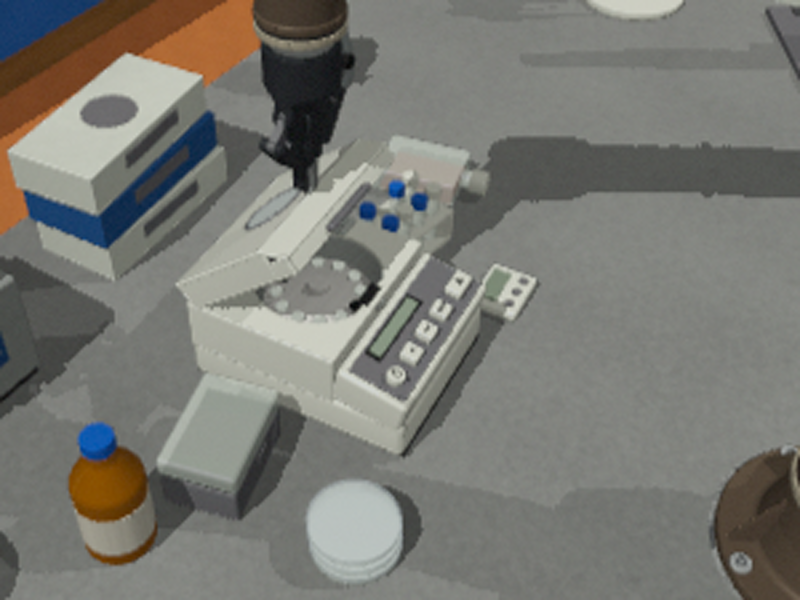

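The side view shows the lid following the fingertips, now at about 0.75 rad. I continue along the arc.

>>> play_rows --delta_pos '[[0.35, 0, 0.57], [0.38, 0, 0.55], [0.41, 0, 0.53], [0.43, 0, 0.51], [0.45, 0, 0.48], [0.48, 0, 0.46], [0.5, 0, 0.44], [0.51, 0, 0.41], [0.54, 0, 0.38], [0.55, 0, 0.35], [0.5, 0, 0.29], [0.45, 0, 0.25], [0.4, 0, 0.2], [0.35, 0, 0.15], [0.3, 0, 0.12], [0, 0, 0]]' --delta_rot '[[0, 0, 0], [0, 0, 0], [0, 0, 0], [0, 0, 0], [0, 0, 0], [0, 0, 0], [0, 0, 0], [0, 0, 0], [0, 0, 0], [0, 0, 0], [0, 0, 0], [0, 0, 0], [0, 0, 0], [0, 0, 0], [0, 0, 0], [0, 0, 0]]' --fingers '[255, 255, 255, 255, 255, 255, 255, 255, 255, 255, 255, 255, 255, 255, 255, 255]'

```text
clock: 6.8
tcp_pos: [0.5452, 0.0611, 0.1795]
eef_rot: [-0.706, -0.027, 0.707, -0.027]
wrist_force: [-0.1, -0.7, 0.1]
opening: 0.0001
```

Run:
```python
from geo import *
p,Rn,s=st(); print(s['clock'],p,s['wrist_force'])
v=np.load('pose.npy')[:3]
print(dl(m2w(lidpt(.126,0,.038,.08),*v)[0]),dl(m2w(lidpt(.126,0,.038,0),*v)[0]))
```

```text
6.8 [0.54519305 0.06107708 0.17948171] [-0.12019748 -0.65848919  0.13351836]
[ 0.25 -0.02 -0.22] [ 1.25 -0.02  0.12]
```

>>> play_rows --delta_pos '[[0.15, 0, -0.2], [0.1, 0, 0], [0.1, 0, 0], [0.1, 0, 0], [0.1, 0, 0], [0, 0, 0]]' --delta_rot '[[0, 0, 0], [0, 0, 0], [0, 0, 0], [0, 0, 0], [0, 0, 0], [0, 0, 0]]' --fingers '[255, 255, 255, 255, 255, 255]'

```text
clock: 7.4
tcp_pos: [0.5464, 0.0614, 0.1746]
eef_rot: [-0.706, -0.027, 0.707, -0.028]
wrist_force: [-6.6, -0.3, 7.3]
opening: -0.0001
```

>>> play_rows --delta_pos '[[0.15, 0, 0], [0.15, 0, 0], [0.15, 0, 0], [0, 0, 0]]' --delta_rot '[[0, 0, 0], [0, 0, 0], [0, 0, 0], [0, 0, 0]]' --fingers '[255, 255, 255, 255]'

```text
clock: 7.8
tcp_pos: [0.5478, 0.0612, 0.1697]
eef_rot: [-0.707, -0.027, 0.707, -0.027]
wrist_force: [0.1, 0.1, -0.1]
opening: -0.0001
```

>>> play_rows --delta_pos '[[0.15, 0, 0], [0.15, 0, 0], [0.1, 0, 0], [0, 0, 0]]' --delta_rot '[[0, 0, 0], [0, 0, 0], [0, 0, 0], [0, 0, 0]]' --fingers '[255, 255, 255, 255]'

```text
clock: 8.2
tcp_pos: [0.5483, 0.0613, 0.1671]
eef_rot: [0.707, 0.027, -0.706, 0.027]
wrist_force: [-2.2, -0.1, 10.5]
opening: 0.0005
```

Run:
```python
from geo import *
p,Rn,s=st(); print(s['clock'],p,s['wrist_force'])
im=viewer.camera('side'); cv2.imwrite('pics/s3.png',cv2.resize(im[130:280,220:420],(800,600),interpolation=cv2.INTER_CUBIC))
```

```text
8.2 [0.54825361 0.06131094 0.16705229] [-2.17937295 -0.0709095  10.54862109]
```

View pics/s3.png

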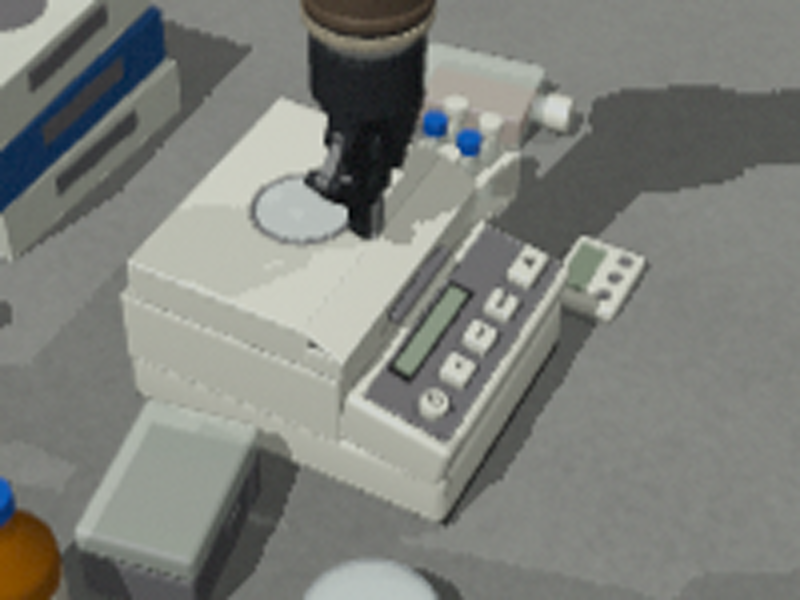

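Tips are at z 0.156 with 10.5 N on them, so the lid is shut flush. Now I lift, draw back and tilt for a look at the keys.

>>> play_rows --delta_pos '[[-2, 0, 0], [-3, 0, 0], [-3, 0, 0], [0, 0, 3], [0, 0, 4], [0, 0, 4], [0, 0, 3], [0, 0, 0], [0, 0, 0], [0, 0, 0], [0, 0, 0]]' --delta_rot '[[0, 0, 0], [0, 0, 0], [0, 0, 0], [0, 0, 0], [0, 0, 0], [0, 0, 0], [0, 0, 0], [0, 3.82, 0], [0, 3.82, 0], [0, 3.82, 0], [0, 0, 0]]' --fingers '[255, 255, 255, 255, 255, 255, 255, 255, 255, 255, 255]'

```text
clock: 9.35
tcp_pos: [0.4065, 0.05, 0.2458]
eef_rot: [0.774, 0.03, -0.632, 0.025]
wrist_force: [-0.5, 0.4, 0.1]
opening: 0.0
```

Run:
```python
from geo import *
p,Rn,s=st(); print(s['clock'],p,Rn.as_matrix().round(3).tolist(),s['wrist_force'])
im=viewer.camera('wrist'); cv2.imwrite('pics/w2.png',im)
v=np.load('pose.npy')
KP=m2w(np.c_[np.full(5,-.114),KY-KY.mean()+v[4],np.full(5,v[3])],*v[:3]);print(KP.round(4))
print(proj(KP,'wrist').round(1).tolist())
from bench import nets
for n in ['key_standby_top','key_p1_top','key_p2_top','key_p3_top','key_start_top','lid_front']:
    print(n,[(np.round(d['at'],1).tolist(),round(d['p'],2)) for d in nets.search_frame(n,'wrist')[:2]])
```

```text
9.35 [0.40652747 0.04998392 0.24583827] [[0.199, 0.078, -0.977], [0.014, -0.997, -0.076], [-0.98, 0.001, -0.199]] [-0.5241897   0.39770807  0.10479308]
[[ 0.4453  0.1315  0.1065]
 [ 0.448   0.0956  0.1065]
 [ 0.4508  0.0597  0.1065]
 [ 0.4536  0.0238  0.1065]
 [ 0.4571 -0.022   0.1065]]
[[223.9, 166.6], [269.4, 166.7], [314.8, 166.7], [360.3, 166.8], [418.3, 166.8]]
key_standby_top [([221.5, 163.8], 0.75)]
key_p1_top [([269.5, 165.6], 0.64)]
key_p2_top [([314.3, 166.6], 0.95)]
key_p3_top [([359.1, 163.0], 0.71)]
key_start_top [([416.8, 163.3], 0.61)]
lid_front [([318.9, 43.3], 0.69), ([629.9, 22.3], 0.22)]
```

View pics/w2.png

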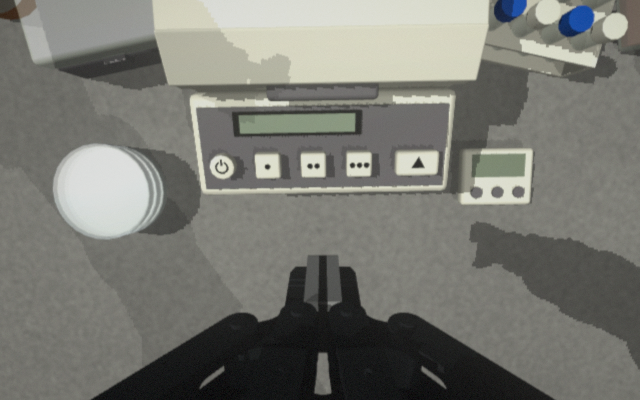

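The keys lie at about (222,167), (267,166), (313,166), (359,165) and (417,162), within 2 px of the prediction. I compute the approaches.

Run:
```python
from geo import *
v=np.load('pose.npy');p,Rn,s=st()
n=-Rn.apply([1,0,0])
K=m2w(np.c_[np.full(5,-.114),KY-KY.mean()+v[4]+.001,np.full(5,v[3])],*v[:3])
for i in (0,2,4): print(dl(K[i]+.015*n))
```

```text
[11.92 -7.89 -1.44]
[11.92 -0.69 -1.44]
[11.91  7.51 -1.43]
```

>>> play_rows --delta_pos '[[0, -3, 0], [0, -3, -0.4], [2, -1.9, -1], [4, 0, 0], [4, 0, 0], [1.9, 0, 0], [0, 0, 0]]' --delta_rot '[[0, 0, 0], [0, 0, 0], [0, 0, 0], [0, 0, 0], [0, 0, 0], [0, 0, 0], [0, 0, 0]]' --fingers '[255, 255, 255, 255, 255, 255, 255]'

```text
clock: 10.4
tcp_pos: [0.4381, 0.1316, 0.1294]
eef_rot: [0.772, 0.03, -0.635, 0.025]
wrist_force: [-0.4, -0.6, 0.2]
opening: -0.0004
```

Run:
```python
from geo import *
v=np.load('pose.npy');p,Rn,s=st()
n=-Rn.apply([1,0,0])
K=m2w(np.c_[np.full(5,-.114),KY-KY.mean()+v[4]+.001,np.full(5,v[3])],*v[:3])
print(s['clock'],dl(K[0]),s['wrist_force'])
im=viewer.camera('wrist'); cv2.imwrite('pics/w3.png',im[60:360,120:520])
```

```text
10.4 [ 1.29 -0.04 -0.25] [-0.35136637 -0.62519195  0.21645056]
```

View pics/w3.png

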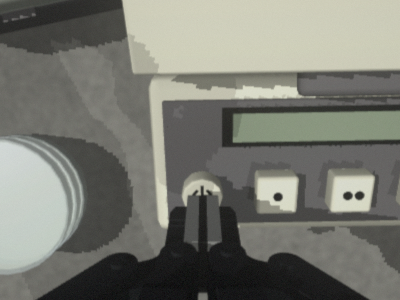

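The tip is over the standby key, just short of its middle. I shift it forward 2.5 mm and press.

>>> play_rows --delta_pos '[[0.6, 0, -0.25], [0.5, 0, 0], [0.2, 0, 0], [0.15, 0, 0], [0.1, 0, 0], [0, 0, 0]]' --delta_rot '[[0, 0, 0], [0, 0, 0], [0, 0, 0], [0, 0, 0], [0, 0, 0], [0, 0, 0]]' --fingers '[255, 255, 255, 255, 255, 255]'

```text
clock: 11.05
tcp_pos: [0.4453, 0.1325, 0.118]
eef_rot: [0.774, 0.03, -0.632, 0.024]
wrist_force: [1.8, -0.9, 3.1]
opening: -0.0
```

>>> play_rows --delta_pos '[[0.1, 0, 0], [0.1, 0, 0], [0, 0, 0]]' --delta_rot '[[0, 0, 0], [0, 0, 0], [0, 0, 0]]' --fingers '[255, 255, 255]'

```text
clock: 11.35
tcp_pos: [0.4457, 0.1326, 0.1159]
eef_rot: [0.774, 0.03, -0.632, 0.024]
wrist_force: [1.6, -2.1, 7.2]
opening: -0.0001
```

>>> play_rows --delta_pos '[[0.1, 0, 0], [0, 0, 0]]' --delta_rot '[[0, 0, 0], [0, 0, 0]]' --fingers '[255, 255]'

```text
clock: 11.55
tcp_pos: [0.4458, 0.1326, 0.1156]
eef_rot: [0.774, 0.03, -0.632, 0.025]
wrist_force: [-5.2, -2.6, 22.3]
opening: 0.0001
```

>>> play_rows --delta_pos '[[0.1, 0, 0], [0, 0, 0]]' --delta_rot '[[0, 0, 0], [0, 0, 0]]' --fingers '[255, 255]'

```text
clock: 11.75
tcp_pos: [0.4459, 0.1326, 0.1153]
eef_rot: [0.774, 0.03, -0.632, 0.025]
wrist_force: [-11.8, -4.0, 36.6]
opening: -0.0001
```

The standby key bottomed out (force rising steeply at full travel). Lift, then over to the two-dot key.

>>> play_rows --delta_pos '[[-1, 0, 0], [-1.5, 0, 0], [0, 2.2, 0], [0, 3, 0], [0, 2, 0], [0, 0, 0]]' --delta_rot '[[0, 0, 0], [0, 0, 0], [0, 0, 0], [0, 0, 0], [0, 0, 0], [0, 0, 0]]' --fingers '[255, 255, 255, 255, 255, 255]'

```text
clock: 12.35
tcp_pos: [0.4451, 0.0574, 0.1373]
eef_rot: [0.773, 0.028, -0.633, 0.024]
wrist_force: [0.7, 0.1, -0.2]
opening: 0.0003
```

Run:
```python
from geo import *
v=np.load('pose.npy');p,Rn,s=st()
n=-Rn.apply([1,0,0])
K=m2w(np.c_[np.full(5,-.114),KY-KY.mean()+v[4]+.001,np.full(5,v[3])],*v[:3])
print(s['clock'],dl(K[2]),s['wrist_force'])
im=viewer.camera('wrist'); cv2.imwrite('pics/w4.png',im[60:360,120:520])
```

```text
12.35 [ 2.04 -0.29  0.03] [ 0.66426748  0.12636566 -0.20757307]
```

View pics/w4.png

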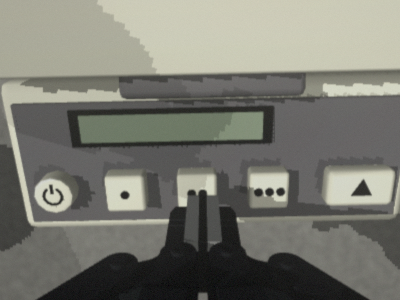

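>>> play_rows --delta_pos '[[0.5, 0, 0], [0, 0, 0], [0, 0, 0]]' --delta_rot '[[0, 0, 0], [0, 0, 0], [0, 0, 0]]' --fingers '[255, 255, 255]'

```text
clock: 12.7
tcp_pos: [0.4469, 0.0614, 0.1328]
eef_rot: [0.773, 0.031, -0.633, 0.025]
wrist_force: [1.1, 1.2, 0.2]
opening: 0.0
```

>>> play_rows --delta_pos '[[0.6, 0, 0], [0.5, 0, 0], [0.3, 0, 0], [0.2, 0, 0], [0.2, 0, 0], [0, 0, 0]]' --delta_rot '[[0, 0, 0], [0, 0, 0], [0, 0, 0], [0, 0, 0], [0, 0, 0], [0, 0, 0]]' --fingers '[255, 255, 255, 255, 255, 255]'

```text
clock: 13.3
tcp_pos: [0.4506, 0.0609, 0.1155]
eef_rot: [0.774, 0.03, -0.633, 0.025]
wrist_force: [-2.5, 0.7, 4.5]
opening: -0.0004
```

>>> play_rows --delta_pos '[[0.1, 0, 0], [0, 0, 0]]' --delta_rot '[[0, 0, 0], [0, 0, 0]]' --fingers '[255, 255]'

```text
clock: 13.5
tcp_pos: [0.4507, 0.0609, 0.1152]
eef_rot: [0.774, 0.03, -0.632, 0.025]
wrist_force: [-9.0, -0.3, 19.4]
opening: 0.0002
```

The two-dot key is fully down. Next is the start key.

>>> play_rows --delta_pos '[[-1, 0, 0], [-1.5, 0, 0], [0, 2.2, 0], [0, 3, 0], [0, 2, 0], [0, 1, 0], [0, 0, 0], [0, 0, 0], [0, 0, 0]]' --delta_rot '[[0, 0, 0], [0, 0, 0], [0, 0, 0], [0, 0, 0], [0, 0, 0], [0, 0, 0], [0, 0, 0], [0, 0, 0], [0, 0, 0]]' --fingers '[255, 255, 255, 255, 255, 255, 255, 255, 255]'

```text
clock: 14.4
tcp_pos: [0.4523, -0.0206, 0.1391]
eef_rot: [0.774, 0.031, -0.632, 0.025]
wrist_force: [-0.1, -0.0, 0.0]
opening: 0.0001
```

Run:
```python
from geo import *
v=np.load('pose.npy');p,Rn,s=st()
K=m2w(np.c_[np.full(5,-.114),KY-KY.mean()+v[4]+.001,np.full(5,v[3])],*v[:3])
print(s['clock'],dl(K[4]),s['wrist_force'])
im=viewer.camera('wrist'); cv2.imwrite('pics/w5.png',im[60:360,120:520])
```

```text
14.4 [2.19 0.08 0.19] [-0.06448557 -0.03388639  0.03376372]
```

View pics/w5.png

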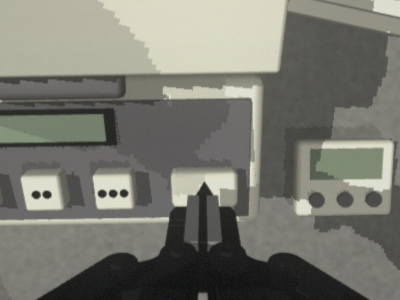

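The tip is centred over the start key, so I press it.

>>> play_rows --delta_pos '[[0.7, 0, 0], [0.6, 0, 0], [0.5, 0, 0], [0.3, 0, 0], [0.2, 0, 0], [0.1, 0, 0], [0, 0, 0]]' --delta_rot '[[0, 0, 0], [0, 0, 0], [0, 0, 0], [0, 0, 0], [0, 0, 0], [0, 0, 0], [0, 0, 0]]' --fingers '[255, 255, 255, 255, 255, 255, 255]'

```text
clock: 15.15
tcp_pos: [0.4568, -0.0208, 0.1154]
eef_rot: [0.773, 0.03, -0.633, 0.025]
wrist_force: [-2.4, 1.9, 5.0]
opening: 0.0002
```

>>> play_rows --delta_pos '[[0.1, 0, 0], [0, 0, 0]]' --delta_rot '[[0, 0, 0], [0, 0, 0]]' --fingers '[255, 255]'

```text
clock: 15.35
tcp_pos: [0.4569, -0.0208, 0.115]
eef_rot: [0.774, 0.03, -0.633, 0.025]
wrist_force: [-7.7, 2.0, 13.6]
opening: -0.0002
```

>>> play_rows --delta_pos '[[0.1, 0, 0], [0, 0, 0]]' --delta_rot '[[0, 0, 0], [0, 0, 0]]' --fingers '[255, 255]'

```text
clock: 15.55
tcp_pos: [0.457, -0.0208, 0.1147]
eef_rot: [0.774, 0.03, -0.632, 0.025]
wrist_force: [-14.2, 2.0, 30.2]
opening: -0.0001
```

>>> play_rows --delta_pos '[[-1, 0, 0], [-3, 0, 0], [-4, 0, 0], [-4, 0, 0], [0, 0, 0], [0, 0, 0]]' --delta_rot '[[0, 0, 0], [0, 0, 0], [0, 0, 0], [0, 0, 0], [0, 0, 0], [0, 0, 0]]' --fingers '[255, 255, 255, 255, 255, 255]'

```text
clock: 16.15
tcp_pos: [0.4343, -0.0235, 0.2322]
eef_rot: [0.775, 0.029, -0.631, 0.025]
wrist_force: [-0.1, -0.0, -0.1]
opening: 0.0001
```

Run:
```python
from geo import *
p,Rn,s=st(); print(s['clock'],p,s['wrist_force'])
im=viewer.camera('side'); cv2.imwrite('pics/s4.png',cv2.resize(im[130:280,220:420],(800,600),interpolation=cv2.INTER_CUBIC))
```

```text
16.15 [ 0.4342699  -0.02346583  0.23223178] [-0.09682712 -0.01971407 -0.14814925]
```

View pics/s4.png

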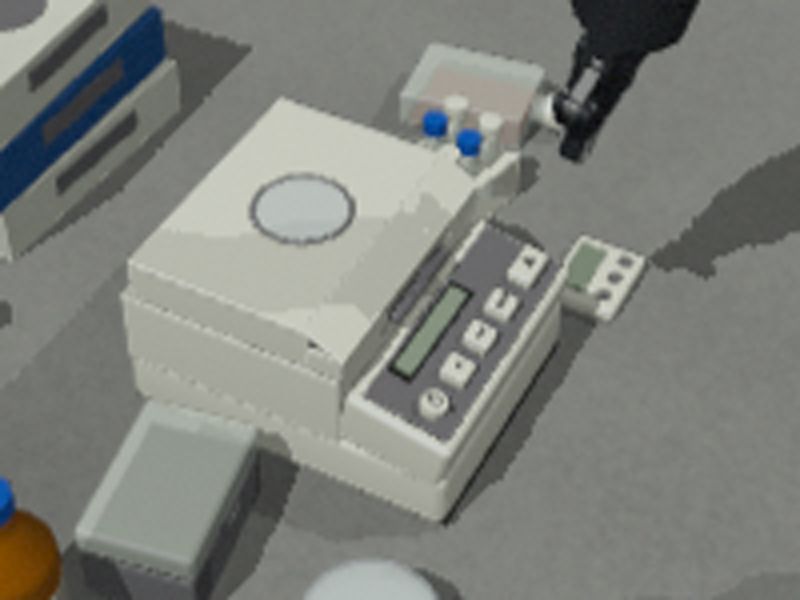

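The lid is flush, the keys are back up, and the neighbouring ware in view has not moved. The arm is clear, so I hand in.

```bash
python3 -c "
from bench import finish_job; print(finish_job())"
```

```text
the job is handed in; nothing more can be done
None
```

The lid is shut and latched, and the run was started on the keypad in the order asked. The job was handed in at about 16 s of the 51 s allowed.

- **Lid:** I guided it down along its arc with the closed fingertips and pressed the front until the catch snapped. Afterwards the fingertips rested at 156 mm, the shut height, with 10.5 N on them. The last side picture shows lid and body flush.
- **Keys:** I pressed standby, then two dots, then start. For each, the force rose steeply at the end of travel, to 37, 19 and 30 N upward, so all three were fully down. I did not approach or press the one- and three-dot keys.
- **Surroundings:** The ware visible in the last picture had not moved. The dish stack and the amber bottle were only partly in view there. The arm stood clear with no force at the wrist.

No check failed. The standby key's top came out about 3 mm higher than my first fit gave, so I set the press depth by force instead. I could not read the lid angle or the key travel directly; those are judged from force, height and pictures.

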